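# Set a pour-over stand four clicks up and seat the dripper

## Robot

A 6-joint arm with a two-finger parallel gripper is mounted at the origin on a cart in front of the work surface, level with it; the furniture and walls round the work are solid. World frame = base frame: x ahead of the robot, y to its left, z up, the work surface at z = 0. Lengths are in mm, angles in rad, forces in N, time in s.
With the tool pointing down it reaches from about 425 to 925 mm from the base axis. Payload 12.5 kg.
Tool frame: the origin (TCP) lies at the very end of the fingers, on their centre line; the grasp point (between the pads) lies 19 mm behind it; z points along the fingers, y is the line along which they close (so a half turn about z gives the same grasp; the last joint's range is limited). The gripper opens to 85 mm and grips with 20 to 120 N. Pads are 22 mm wide; open, the fingers measure 114 mm over their backs; the gripper's body (76 mm by 85 mm) begins 54 mm behind the grasp point. The pads swing forward as they close: fully open they stand 13 mm farther back than shut.
Start: joints at [-1.392, 0.491, 1.559, -0, 1.092, -0.106], TCP at [175.626, -599.834, 231.327] pointing down, gripper open.
Joint ranges: [-3.1, 3.1], [-0.84, 2.19], [0.05, 2.79], [-1.13, 4.28], [0.06, 2.93], [-2.69, 2.69]. Speed limits (rad/s): [2.22, 2.22, 2.79, 3.14, 3.14, 3.14].

## Interface

Orientations are given as a unit quaternion [w, x, y, z].
In Python, from station import ctrl, cams gives the robot as it stands.
- The arm moves only by the tool step_arm, never from a script. Its argument "deltas" is a list of rows, each a list of 3 entries, a list of its own where there are three numbers: the opening, from -1 (shut) to 1 (fully open), then the shift along the tool's x, y, z in units of 80 cm (1.0 is 80 cm), then the turn about the tool's z in units of 2 rad (1.0 is 2 rad). A call has 1 to 20 rows; each row is the pose to reach, as a shift and turn from the pose commanded when the call began, along the tool's axes at that moment; what a row does not reach only later rows make up. A row lasts 1/8 s, in which the tool goes at most 62.5 mm and 10.7 degrees, less where a joint would pass 70% of its speed; a pose out of reach is approached as far as the arm can. A call with a number of a shift or a turn outside -1 to 1 is refused whole. A call with a gripper value outside its range is refused whole. The fingers move at their own pace and stop on an object; the grip force is fixed at half the most. Time passes only in rows, so rows that repeat a pose let the fingers close. It gives the time, the measured TCP pose, the force, the opening and the grip force at its end, in the units of the state.
- ctrl.read_state(): the state, without advancing time (a new reading comes with each control period).
- cams.get_image(name): name is "scene" or "top" or "wrist"; returns a dict with "pixels" (400x640x3 uint8, blue, green, red), "fx", "fy", "cx", "cy" (pixels), "extrinsics" (4x4, takes a point from camera to world coordinates); the wrist camera has in their place "T_tool_cam" (4x4, takes a point from camera to tool coordinates, whose origin is the TCP and whose axes are the flange's). Camera axes: x right, y down, z forward; pixel columns grow to the right and rows downward; lengths in mm; the calibration is good to about 2 mm. The wrist camera is an equidistant fisheye: a pixel r from the principal point sees the ray r / f radians off the axis. A picture is of the moment at which its call begins: read the wrist's pose just before it. There is no depth.
- ctrl.job_done(): hands the job in; it is judged then, once.
The state is a dict: "clock": time; "q": joint angles; "joint_velocities": joint speeds; "tau": joint torques, N m; "tcp_pos": TCP position; "tcp_rot": TCP orientation; "contact_force": force on the tool from outside, world axes, zero at the start; "torque": the same for the moment, N m; "finger_gap": finger opening in mm; "gripper_force": force on a finger pad.
Only numpy, scipy, OpenCV 4.12 (cv2) and the standard library are available. Lean on these libraries where they do the work, as an engineer would, in place of code of your own. Each camera call takes 0.05 s, during which the arm holds its last target. There are 200 camera calls.

## Task

Set up the pour-over stand so that the mug will come out freely under the dripper's spout: lift the ring carrier by its black handle until its pawl has clicked four times, let it down softly until the fourth notch carries it, without dropping it or forcing it down onto the pawl, and let go. Then take the white dripper by its handle and seat it upright and fully home in the ring, gently and without pressing. Leave the mug under the ring and everything else where it is.

Things in the scene. Friction and masses are not known exactly. Their poses are not given: they have to be found in the camera images.
- stand: Pour-over coffee stand, fixed to the worktop: walnut base 215 x 150 x 16 mm, steel tube, and clamped in the tube an upright aluminium post 16 mm square with 7 saw teeth 12 mm apart on its +y side. Origin: underside of the base, straight below the ring's centre. z up; x points from the ring to the post (post axis at x = +85 mm); the ring's lift handle points to -x.
- ring (a point): Centre of the upper face of the carrier's horizontal steel ring: 96 mm outside, hole 68 mm, 10 mm thick. Axes: stand's. The carrier (ring, sleeve, pawl; 0.5 to 0.65 kg) only slides up and down the post. It starts resting on the tube, ring face 126 mm up; travel 125 mm; the pawl bears no knocks, so let it down below 0.1 m/s. The sleeve and the pawl's plates stand up to 30 mm above the ring face, 70 mm or more behind its centre.
- lift_handle (a point): Centre of the carrier's black lift handle, a bar 56 mm long (along x), 16 mm wide (y), 16 mm high, 86 mm in front of the ring's centre and 6 mm below its face; moves up and down with the ring. Axes as the stand's.
- pawl: Spring pawl on the carrier at the post's +y side, origin on its pivot. Free lift takes 5 to 7 N. On a tooth the lift force jumps by 5 to 8 N for 8 to 9 mm of rise, then falls away over 2 mm as the pawl slips over the edge (only then is it in) and stays low for 2 to 3 mm. First click 12 to 50 mm above the start, each time another (post clamped at any height); then every 12 mm. Let down after a click, it lands 0 to 9 mm lower on that tooth.
- dripper_center (a point): Loose white ceramic dripper, 190 to 300 g, 90 mm high; this point is on its axis 45 mm above its foot. z up its axis, x towards its handle. From the foot: tapered spigot 30 mm high (54 mm across at the foot, 64 mm at the top), flange 92 mm across and 8 mm thick, whose underside rests on the ring (2 mm play round the spigot), cone to 108 mm across at the rim.
- flange (a point): Point on the dripper's axis in the plane of the flange's underside, 30 mm above its foot; it lies at the ring's centre when the dripper is home.
- dripper_handle (a point): Middle of the top bar of the dripper's flat loop handle: 74 mm from the dripper's axis, 79.5 mm above its foot. The bar runs along the dripper's x, is 10 mm thick (y) and 11 mm high, and the loop reaches from 54 to 92 mm from the axis and down to 45 mm above the foot. Pinch it across y, from above.
- mug: Patterned white mug, 92 mm across and 95 mm high, loose on the stand's base below the ring. Origin under its foot, 15 mm off the axis of its bowl towards its handle (-y). Stays there.
- coffee_tin: Tin, 75 mm across, 110 mm high, behind the dripper; a bystander. Origin under its centre.
- spare_mug: White mug, 78 mm across, 97 mm high, behind; a bystander. Origin under it.
- pepper: Spice jar, 42 mm across, 96 mm high; a bystander. Origin under its centre.
- spoon: Steel spoon 188 mm long lying in front; a bystander. Origin under its middle.

How it is judged (in metres and radians):
On the way:
1. the empty carrier hangs by itself on the fourth notch, let go by the robot (contact force between tooth4 and pawl_tip above 2 N and contact force between each of the arm, the fingers and carrier below 0.1 N and distance between flange and ring above 0.08 m), for 0.2 s.
At the end, for the whole second after the job is handed in: The pawl carries the carrier on the fourth tooth from the bottom; the dripper stands in the ring, its flange flush on it (3 mm), centred (4 mm), upright (0.06 rad) and at rest (contact force between tooth4 and pawl_tip above 2 N and horizontal distance between flange and ring below 0.004 m and z of flange in the frame of ring between -0.003 and 0.003 m and angle between dripper_center's own z axis and vertical below 0.06 rad and linear speed of dripper below 0.02 m/s); the robot touches nothing.
It fails at once if the carrier is let fall (down faster than 0.15 m/s) (velocity of joint carrier below -0.15 m/s).
It fails at once if the carrier is dropped or forced down onto the pawl (over 35 N between pawl and teeth) (contact force between pawl and post above 35 N).
It fails at once if the dripper is tipped over, or dropped on or pressed into the ring (over 25 N) (contact force between dripper and carrier above 25 N or angle between dripper_center's own z axis and vertical above 0.6 rad).
It fails at once if the mug under the ring is shifted or tipped (distance of mug from where it was at the start of the episode above 0.02 m or angle between mug's own z axis and vertical above 0.2 rad).
It fails at once if a bystander is disturbed (distance of any of coffee_tin, spare_mug, pepper, spoon from where it was at the start of the episode above 0.02 m).
It also fails if it takes over 72 s, if anything falls off the work surface, if the arm or the gripper's body presses on something with over 40 N, if the wrist force passes 120 N, or if a joint passes its speed limit or range.

## Working session

There is one attempt and no reset: what is moved stays moved. The work goes in short steps, Python scripts to look and compute and a tool call to move; the robot and the scene stay as the last step left them, time stands still between calls to the robot, and variables do not carry over. Pictures are saved under pics/ and viewed, at most 10 in all, crops included, and the job is handed in when it is done.

Besides the shell and the picture viewer there is one more tool, called after "Request:" as a command line: name --argument value ..., lists and objects as JSON in quotes. step_arm: Moves the arm, as the interface text tells. Its arguments: {"type":"object","properties":{"deltas":{"type":"array","items":{"type":"array"}}},"required":["deltas"]}

```bash
mkdir -p pics
cat > h.py <<'E'
from station import ctrl, cams
import numpy as np, cv2, pickle
def snap(n,f):
    im=cams.get_image(n); cv2.imwrite(f'pics/{f}.png',im['pixels']); pickle.dump(im,open(f'pics/{f}.pkl','wb')); return im
def ld(f): return pickle.load(open(f'pics/{f}.pkl','rb'))
def ray(im,u,v):
    E=np.array(im['extrinsics']); d=E[:3,:3]@np.array([(u-im['cx'])/im['fx'],(v-im['cy'])/im['fy'],1]); return E[:3,3],d
def atz(im,u,v,z):
    o,d=ray(im,u,v); return o+d*(z-o[2])/d[2]
def proj(im,P):
    E=np.array(im['extrinsics']); c=E[:3,:3].T@(np.array(P,float)-E[:3,3]); return [im['cx']+im['fx']*c[0]/c[2],im['cy']+im['fy']*c[1]/c[2]]
E
python3 - <<'E'
from h import *
s=ctrl.read_state(); print(s)
a=snap('scene','s0');b=snap('top','t0')
for i in (a,b): print(np.round(i['extrinsics'],3),i['fx'],i['cx'],i['cy'])
E
```

```text
{'clock': 0.0, 'q': array([-1.39161761e+00,  4.91573317e-01,  1.55944998e+00, -4.96781346e-05,
        1.09169357e+00, -1.05632576e-01]), 'joint_velocities': array([-0.00214335, -0.00061334, -0.00053362,  0.00079087,  0.00108516,
        0.00023093]), 'tau': array([ 1.63110177e-03, -6.18438077e+01, -2.61593968e+01, -1.04857834e-04,
        3.95958137e-03, -3.89913544e-05]), 'tcp_pos': array([ 175.56132577, -599.60167028,  230.71900766]), 'tcp_rot': array([-5.60916942e-04,  9.89875656e-01,  1.41936143e-01, -4.26868179e-05]), 'contact_force': array([0.0742962 , 0.22666675, 0.92224623]), 'torque': array([-4.48115274e-06, -2.80170282e-02, -2.68597603e-02]), 'gripper_force': 0.0, 'finger_gap': 85.16493026247555}
[[ 6.93000e-01 -3.55000e-01  6.27000e-01 -1.08051e+02]
 [-7.21000e-01 -3.38000e-01  6.05000e-01 -8.60966e+02]
 [-2.00000e-03 -8.71000e-01 -4.91000e-01  6.30391e+02]
 [ 0.00000e+00  0.00000e+00  0.00000e+00  1.00000e+00]] 414.3749817463509 323.94419525373644 199.57896018748937
[[-8.000000e-03 -9.960000e-01  9.000000e-02  4.314190e+02]
 [-1.000000e+00  9.000000e-03  1.100000e-02 -2.578600e+02]
 [-1.200000e-02 -9.000000e-02 -9.960000e-01  1.189439e+03]
 [ 0.000000e+00  0.000000e+00  0.000000e+00  1.000000e+00]] 472.85551774248614 317.85779847501146 198.52357883620644
```

View pics/s0.png

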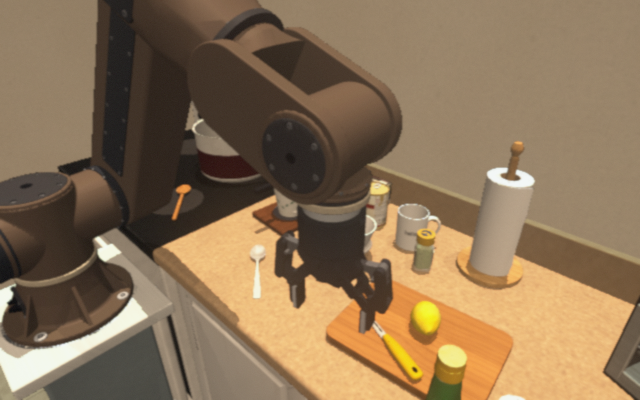

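View pics/t0.png

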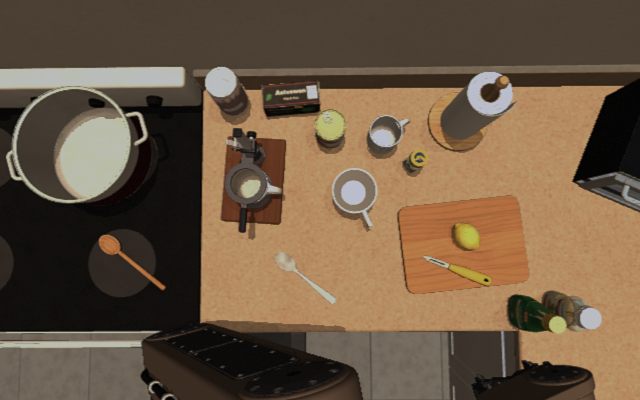

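The top view shows the ring at about (250,185), its black handle near (243,216) and the dripper at about (355,192), with its handle towards (367,222). In the scene view the arm hides the stand. I'll enlarge the top view.

Run:
```python
from h import *
p=ld('t0')['pixels'][115:240,210:390]
cv2.imwrite('pics/c0.png',cv2.resize(p,None,fx=4.4,fy=4.4,interpolation=cv2.INTER_CUBIC))
```

```text
(no output)
```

View pics/c0.png

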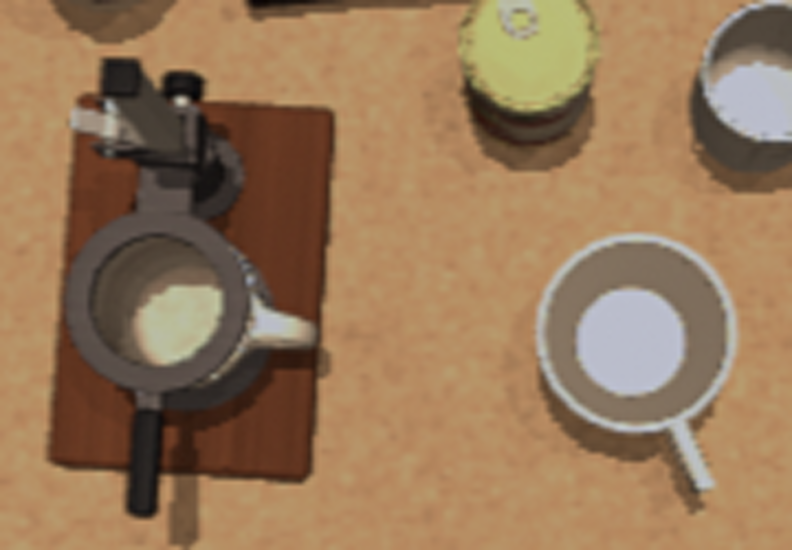

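In the crop the ring centre is at (160,302), the lift handle runs from (149,408) to (142,515), the dripper rim centre is at (637,333) and its handle runs from (675,425) to (707,487).

Run:
```python
from h import *
t=ld('t0')
f=lambda u,v,z: atz(t,210+u/4.4-.4,115+v/4.4-.4,z)
ring=f(160,302,126); h=f(145,461,128); d=f(637,333,90); dh=f(691,455,85); de=f(707,485,85); db=f(675,425,85)
print(ring,h,'yaw stand',np.degrees(np.arctan2(*(ring-h)[[1,0]])),np.linalg.norm((ring-h)[:2]))
for a,b in((67,302),(253,302),(160,212),(160,392)): print(f(a,b,126))
print(d,dh,np.linalg.norm((dh-d)[:2]),np.degrees(np.arctan2(*(dh-d)[[1,0]])),np.degrees(np.arctan2(*(de-db)[[1,0]])),np.linalg.norm((de-d)[:2]))
for a,b in ((60,463),(305,480),(330,108),(85,95)): print('base',f(a,b,16))
s=ctrl.read_state(); from scipy.spatial.transform import Rotation as R
q=s['tcp_rot']; print(R.from_quat(np.r_[q[1:],q[0]]).as_matrix().round(3))
```

```text
[563.38932197 -83.17002458 126.        ] [481.35731732 -76.29617364 128.        ] yaw stand -4.789895322421021 82.31949716356806
[563.83286741 -35.0999094  126.        ]
[ 562.94624944 -131.18888734  126.        ]
[610.3092304  -82.89501013 126.        ]
[516.83464018 -83.44289831 126.        ]
[ 548.94020142 -331.08153994   90.        ] [ 484.15011523 -359.07509618   85.        ] 70.57899446280778 -156.63249648983833 -152.82875336298636 88.49194081483931
base [485.89615193  -8.99677434  16.        ]
base [ 475.15360697 -147.64816184   16.        ]
base [ 688.13721402 -162.07862428   16.        ]
base [697.17895797 -21.23890511  16.        ]
[[ 0.96   0.281 -0.   ]
 [ 0.281 -0.96   0.001]
 [ 0.    -0.001 -1.   ]]
```

Request:
step_arm --deltas '[[1,[0.546,-0.521,0.04],0.177],[1,[0.546,-0.521,0.04],0.177],[1,[0.546,-0.521,0.04],0.177],[1,[0.546,-0.521,0.04],0.177],[1,[0.546,-0.521,0.04],0.177],[1,[0.546,-0.521,0.04],0.177],[1,[0.546,-0.521,0.04],0.177],[1,[0.546,-0.521,0.04],0.177],[1,[0.546,-0.521,0.04],0.177],[1,[0.546,-0.521,0.04],0.177],[1,[0.546,-0.521,0.04],0.177],[1,[0.546,-0.521,0.04],0.177],[1,[0.546,-0.521,0.04],0.177],[1,[0.546,-0.521,0.04],0.177]]'

```text
clock: 1.85
tcp_pos: [477.4, -78.0, 199.4]
tcp_rot: [0.0, 0.999, -0.035, 0.0]
contact_force: [0.4, 0.1, -0.5]
finger_gap: 85.6
gripper_force: 0.0
```

```bash
cat >> h.py <<'E'
from scipy.spatial.transform import Rotation as Ro
def rot(s): q=s['tcp_rot']; return Ro.from_quat(np.r_[q[1:],q[0]]).as_matrix()
def wproj(im,s,P):
    T=np.array(im['T_tool_cam']); p=rot(s).T@(np.array(P,float)-s['tcp_pos']); c=T[:3,:3].T@(p-T[:3,3])
    th=np.arctan2(np.hypot(*c[:2]),c[2]); u=c[:2]/np.hypot(*c[:2])*th*im['fx']; return np.r_[im['cx'],im['cy']]+u
def wray(im,s,u,v):
    T=np.array(im['T_tool_cam']); d=np.array([u-im['cx'],v-im['cy']]); r=np.hypot(*d); th=r/im['fx']
    c=np.r_[d/r*np.sin(th),np.cos(th)]; R=rot(s); return R@T[:3,3]+s['tcp_pos'],R@T[:3,:3]@c
def watz(im,s,u,v,z):
    o,d=wray(im,s,u,v); return o+d*(z-o[2])/d[2]
E
python3 - <<'E'
from h import *
s=ctrl.read_state(); im=snap('wrist','w1'); pickle.dump(s,open('pics/w1s.pkl','wb'))
print(s['tcp_pos'],s['contact_force'],rot(s).round(3),im['fx'],np.round(im['T_tool_cam'],2))
for P in [(477.6,-77.2,128),(563.4,-83.2,126)]: print(wproj(im,s,P))
snap('scene','s1')
E
```

```text
[477.44872197 -77.97276103 199.38502692] [ 0.36909675  0.11182289 -0.47715575] [[ 0.997 -0.071  0.   ]
 [-0.071 -0.997 -0.   ]
 [ 0.     0.    -1.   ]] 309.70691628693146 [[  -0.     -0.95   -0.31   79.96]
 [   1.     -0.     -0.      0.22]
 [   0.     -0.31    0.95 -142.91]
 [   0.      0.      0.      1.  ]]
[318.94742037 204.00048306]
[318.66212239  84.72288682]
```

View pics/w1.png

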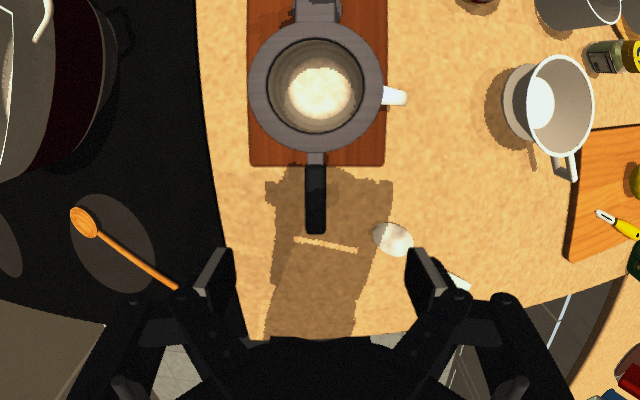

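View pics/s1.png

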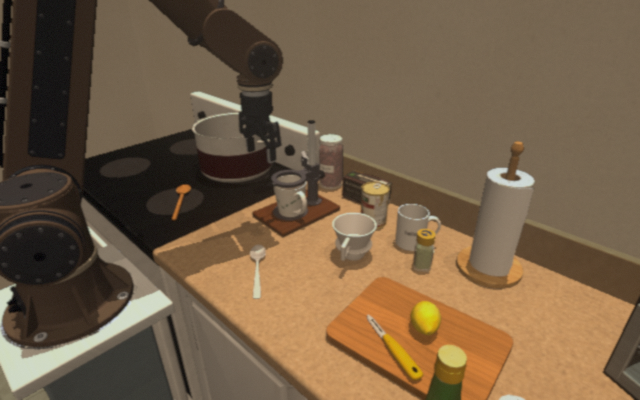

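The wrist view shows the ring at (315,87) and the handle centre at (315,199), 3 px left of the prediction, so I shift about 2 mm. The dripper's handle is at about (565,165). Next I descend and grip.

Request:
step_arm --deltas '[[1,[0,-0.003,0.04],0],[1,[0,-0.003,0.08],0],[1,[0,-0.003,0.105],0],[1,[0,-0.003,0.123],0],[1,[0,-0.003,0.123],0],[1,[0,-0.003,0.123],0],[-1,[0,-0.003,0.123],0],[-1,[0,-0.003,0.123],0],[-1,[0,-0.003,0.123],0],[-1,[0,-0.003,0.123],0],[-1,[0,-0.003,0.123],0],[-1,[0,-0.003,0.123],0],[-1,[0,-0.003,0.123],0],[-1,[0,-0.003,0.123],0]]'

```text
clock: 3.7
tcp_pos: [477.9, -74.5, 101.1]
tcp_rot: [-0.0, 0.999, -0.035, 0.0]
contact_force: [-0.4, 4.2, 5.3]
finger_gap: 15.0
gripper_force: 58.7
```

Request:
step_arm --deltas '[[-1,[0,0,-0.005],0],[-1,[0,0,-0.0075],0],[-1,[0,0,-0.0075],0]]'

```text
clock: 4.08
tcp_pos: [477.9, -74.5, 106.9]
tcp_rot: [-0.0, 0.999, -0.035, 0.0]
contact_force: [2.4, 5.8, -4.2]
finger_gap: 14.8
gripper_force: 59.0
```

Request:
step_arm --deltas '[[-1,[0,0,-0.005],0],[-1,[0,0,-0.005],0]]'

```text
clock: 4.32
tcp_pos: [477.9, -74.5, 111.0]
tcp_rot: [-0.0, 0.999, -0.035, -0.0]
contact_force: [2.3, 4.3, -5.0]
finger_gap: 15.2
gripper_force: 59.1
```

Request:
step_arm --deltas '[[-1,[0,0,-0.005],0],[-1,[0,0,-0.005],0]]'

```text
clock: 4.58
tcp_pos: [477.9, -74.5, 115.0]
tcp_rot: [-0.0, 0.999, -0.035, -0.0]
contact_force: [1.5, 5.8, -4.4]
finger_gap: 14.7
gripper_force: 59.1
```

Request:
step_arm --deltas '[[-1,[0,0,-0.005],0],[-1,[0,0,-0.005],0]]'

```text
clock: 4.82
tcp_pos: [477.9, -74.5, 119.0]
tcp_rot: [-0.0, 0.999, -0.035, 0.0]
contact_force: [2.6, 4.4, -4.8]
finger_gap: 15.1
gripper_force: 59.1
```

Request:
step_arm --deltas '[[-1,[0,0,-0.005],0],[-1,[0,0,-0.005],0]]'

```text
clock: 5.08
tcp_pos: [477.9, -74.5, 123.0]
tcp_rot: [-0.0, 0.999, -0.035, -0.0]
contact_force: [2.2, 4.9, -4.3]
finger_gap: 15.1
gripper_force: 59.1
```

Request:
step_arm --deltas '[[-1,[0,0,-0.005],0],[-1,[0,0,-0.005],0]]'

```text
clock: 5.32
tcp_pos: [477.9, -74.5, 126.8]
tcp_rot: [-0.0, 0.999, -0.035, -0.0]
contact_force: [2.7, 5.2, -5.9]
finger_gap: 15.4
gripper_force: 59.7
```

Request:
step_arm --deltas '[[-1,[0,0,-0.005],0],[-1,[0,0,-0.005],0]]'

```text
clock: 5.58
tcp_pos: [477.9, -74.5, 130.7]
tcp_rot: [-0.0, 0.999, -0.035, -0.0]
contact_force: [3.2, 5.0, -6.3]
finger_gap: 15.0
gripper_force: 60.1
```

Request:
step_arm --deltas '[[-1,[0,0,-0.004],0],[-1,[0,0,-0.004],0]]'

```text
clock: 5.82
tcp_pos: [478.0, -74.5, 134.1]
tcp_rot: [-0.0, 0.999, -0.035, 0.0]
contact_force: [3.0, 5.5, -2.2]
finger_gap: 15.2
gripper_force: 60.6
```

Request:
step_arm --deltas '[[-1,[0,0,-0.004],0],[-1,[0,0,-0.004],0]]'

```text
clock: 6.08
tcp_pos: [477.9, -74.5, 137.2]
tcp_rot: [-0.0, 0.999, -0.035, -0.0]
contact_force: [3.1, 4.8, -6.1]
finger_gap: 14.6
gripper_force: 60.2
```

Request:
step_arm --deltas '[[-1,[0,0,-0.004],0],[-1,[0,0,-0.004],0]]'

```text
clock: 6.32
tcp_pos: [477.9, -74.5, 140.2]
tcp_rot: [-0.0, 0.999, -0.035, -0.0]
contact_force: [3.8, 3.9, -6.0]
finger_gap: 14.8
gripper_force: 60.0
```

Request:
step_arm --deltas '[[-1,[0,0,-0.004],0],[-1,[0,0,-0.004],0]]'

```text
clock: 6.58
tcp_pos: [477.9, -74.5, 143.4]
tcp_rot: [-0.0, 0.999, -0.035, -0.0]
contact_force: [3.9, 4.0, -7.1]
finger_gap: 15.0
gripper_force: 60.2
```

Request:
step_arm --deltas '[[-1,[0,0,-0.002],0]]'

```text
clock: 6.7
tcp_pos: [477.9, -74.4, 144.7]
tcp_rot: [-0.0, 0.999, -0.035, -0.0]
contact_force: [4.8, 3.7, -11.9]
finger_gap: 15.2
gripper_force: 59.2
```

Request:
step_arm --deltas '[[-1,[0,0,-0.002],0]]'

```text
clock: 6.82
tcp_pos: [477.9, -74.5, 146.6]
tcp_rot: [-0.0, 0.999, -0.035, -0.0]
contact_force: [4.0, 3.6, -6.6]
finger_gap: 14.8
gripper_force: 60.2
```

Request:
step_arm --deltas '[[-1,[0,0,-0.002],0]]'

```text
clock: 6.95
tcp_pos: [477.9, -74.5, 148.3]
tcp_rot: [-0.0, 0.999, -0.035, -0.0]
contact_force: [3.1, 3.7, -7.0]
finger_gap: 14.7
gripper_force: 60.1
```

Request:
step_arm --deltas '[[-1,[0,0,-0.002],0]]'

```text
clock: 7.08
tcp_pos: [477.9, -74.5, 149.7]
tcp_rot: [-0.0, 0.999, -0.035, -0.0]
contact_force: [4.1, 3.7, -12.7]
finger_gap: 15.0
gripper_force: 59.3
```

Request:
step_arm --deltas '[[-1,[0,0,-0.002],0]]'

```text
clock: 7.2
tcp_pos: [477.9, -74.4, 151.1]
tcp_rot: [-0.0, 0.999, -0.035, -0.0]
contact_force: [6.0, 3.4, -14.2]
finger_gap: 15.0
gripper_force: 59.1
```

Request:
step_arm --deltas '[[-1,[0,0,-0.002],0]]'

```text
clock: 7.32
tcp_pos: [477.9, -74.4, 152.6]
tcp_rot: [-0.0, 0.999, -0.035, -0.0]
contact_force: [6.3, 2.5, -14.4]
finger_gap: 15.2
gripper_force: 59.0
```

Request:
step_arm --deltas '[[-1,[0,0,-0.002],0]]'

```text
clock: 7.45
tcp_pos: [477.9, -74.5, 154.1]
tcp_rot: [-0.0, 0.999, -0.035, -0.0]
contact_force: [6.2, 3.8, -16.4]
finger_gap: 15.2
gripper_force: 58.8
```

Request:
step_arm --deltas '[[-1,[0,0,-0.002],0]]'

```text
clock: 7.58
tcp_pos: [477.9, -74.5, 155.6]
tcp_rot: [-0.0, 0.999, -0.035, -0.0]
contact_force: [6.4, 3.8, -15.2]
finger_gap: 14.9
gripper_force: 58.8
```

Request:
step_arm --deltas '[[-1,[0,0,-0.002],0],[-1,[0,0,-0.004],0]]'

```text
clock: 7.82
tcp_pos: [477.9, -74.5, 159.4]
tcp_rot: [-0.0, 0.999, -0.035, -0.0]
contact_force: [3.4, 4.9, -6.5]
finger_gap: 15.0
gripper_force: 60.1
```

Request:
step_arm --deltas '[[-1,[0,0,-0.002],0],[-1,[0,0,-0.004],0],[-1,[0,0,-0.006],0],[-1,[0,0,-0.008],0]]'

```text
clock: 8.32
tcp_pos: [477.9, -74.5, 165.3]
tcp_rot: [-0.0, 0.999, -0.035, -0.0]
contact_force: [7.0, 3.1, -15.5]
finger_gap: 14.6
gripper_force: 58.9
```

Request:
step_arm --deltas '[[-1,[0,0,-0.002],0]]'

```text
clock: 8.45
tcp_pos: [477.9, -74.5, 166.8]
tcp_rot: [-0.0, 0.999, -0.035, -0.0]
contact_force: [6.2, 4.0, -16.8]
finger_gap: 14.9
gripper_force: 58.7
```

Request:
step_arm --deltas '[[-1,[0,0,-0.002],0]]'

```text
clock: 8.57
tcp_pos: [477.9, -74.5, 168.5]
tcp_rot: [-0.0, 0.999, -0.035, -0.0]
contact_force: [4.7, 3.5, -12.4]
finger_gap: 14.9
gripper_force: 59.4
```

Request:
step_arm --deltas '[[-1,[0,0,-0.002],0]]'

```text
clock: 8.7
tcp_pos: [477.9, -74.5, 170.5]
tcp_rot: [-0.0, 0.999, -0.035, -0.0]
contact_force: [4.0, 3.8, -6.2]
finger_gap: 14.9
gripper_force: 60.1
```

Request:
step_arm --deltas '[[-1,[0,0,-0.001],0]]'

```text
clock: 8.82
tcp_pos: [477.9, -74.5, 171.5]
tcp_rot: [-0.0, 0.999, -0.035, -0.0]
contact_force: [3.4, 3.8, -6.1]
finger_gap: 14.8
gripper_force: 60.2
```

Request:
step_arm --deltas '[[-1,[0,0,0.001],0],[-1,[0,0,0.002],0]]'

```text
clock: 9.07
tcp_pos: [477.9, -74.5, 170.0]
tcp_rot: [-0.0, 0.999, -0.035, -0.0]
contact_force: [1.6, 4.1, 1.5]
finger_gap: 15.0
gripper_force: 61.0
```

Request:
step_arm --deltas '[[-1,[0,0,0.001],0]]'

```text
clock: 9.2
tcp_pos: [477.9, -74.5, 169.7]
tcp_rot: [-0.0, 0.999, -0.035, 0.0]
contact_force: [-1.0, 5.6, 7.7]
finger_gap: 14.6
gripper_force: 62.1
```

Request:
step_arm --deltas '[[-1,[0,0,0.001],0]]'

```text
clock: 9.32
tcp_pos: [478.0, -74.5, 169.4]
tcp_rot: [-0.0, 0.999, -0.035, 0.0]
contact_force: [-2.8, 6.1, 16.0]
finger_gap: 14.8
gripper_force: 63.1
```

Request:
step_arm --deltas '[[-1,[0,0,0.001],0]]'

```text
clock: 9.45
tcp_pos: [478.0, -74.5, 169.1]
tcp_rot: [0.0, 0.999, -0.035, 0.001]
contact_force: [-5.4, 6.5, 23.1]
finger_gap: 15.1
gripper_force: 64.2
```

Request:
step_arm --deltas '[[-1,[0,0,-0.001],0],[-1,[0,0,-0.002],0],[-1,[0,0,-0.0025],0]]'

```text
clock: 9.82
tcp_pos: [477.9, -74.5, 170.0]
tcp_rot: [-0.0, 0.999, -0.035, 0.0]
contact_force: [2.0, 4.8, -1.5]
finger_gap: 14.8
gripper_force: 60.9
```

Request:
step_arm --deltas '[[1,[0,0,0],0],[1,[0,0,0],0],[1,[0,0,0],0],[1,[0,0,0],0],[1,[0,0,0],0],[1,[0,0,0],0],[1,[0,0,-0.02],0],[1,[0,0,-0.05],0],[1,[0,0,-0.1],0],[1,[0,0,-0.1],0]]'

```text
clock: 11.08
tcp_pos: [478.8, -74.9, 252.0]
tcp_rot: [0.001, 0.999, -0.035, 0.002]
contact_force: [0.2, -0.1, -0.3]
finger_gap: 85.6
gripper_force: 0.0
```

Run:
```python
from h import *
s=ctrl.read_state(); im=snap('wrist','w2'); pickle.dump(s,open('pics/w2s.pkl','wb'))
print(s['tcp_pos'],s['contact_force'])
for z in (189,195,201): print(z,wproj(im,s,(477.6,-75.5,z+2)),wproj(im,s,(563.4,-82,z)))
t=snap('top','t2')
a=im['pixels'][0:300,170:490]; b=t['pixels'][115:240,210:390]
cv2.imwrite('pics/c2.png',np.hstack([cv2.resize(a,(400,375)),cv2.resize(b,(400,278),interpolation=cv2.INTER_CUBIC).__class__(cv2.copyMakeBorder(cv2.resize(b,(400,278)),0,97,0,0,cv2.BORDER_CONSTANT)) if False else cv2.copyMakeBorder(cv2.resize(b,(400,278)),0,97,0,0,cv2.BORDER_CONSTANT)]))
```

```text
[478.77658738 -74.93540474 251.99097316] [ 0.2016628  -0.09964852 -0.27217053]
189 [320.82115244 211.12194747] [321.64904695  86.5254627 ]
195 [320.84490594 214.30359977] [321.70125254  86.27298315]
201 [320.86985855 217.65500358] [321.75668976  86.00492351]
```

View pics/w2.png

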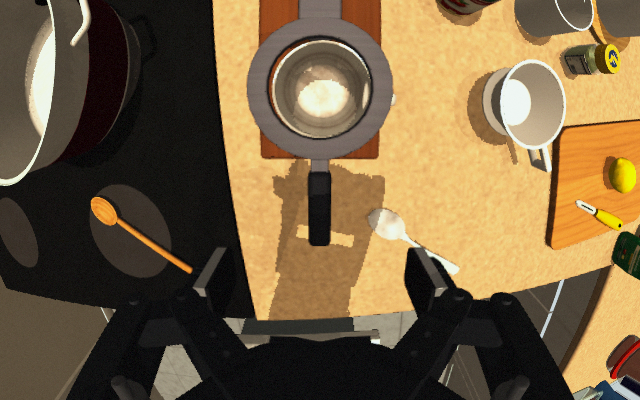

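The ring is centred at about (320,88) and the handle at about (319,208), so the carrier hangs at a face height of about 195 mm. The dripper's handle is at (540,155). I move above it and look again.

Request:
step_arm --deltas '[[1,[0.029,0.357,0.09],-0.25],[1,[0.029,0.357,0.09],-0.25],[1,[0.029,0.357,0.09],-0.25],[1,[0.029,0.357,0.09],-0.25],[1,[0.029,0.357,0.09],-0.25],[1,[0.029,0.357,0.09],-0.25],[1,[0.029,0.357,0.09],-0.25],[1,[0.029,0.357,0.09],-0.25],[1,[0.029,0.357,0.09],-0.25]]'

```text
clock: 12.3
tcp_pos: [481.6, -360.3, 178.1]
tcp_rot: [0.0, 0.977, 0.214, 0.0]
contact_force: [-0.5, 0.6, 0.1]
finger_gap: 85.4
gripper_force: 0.0
```

Run:
```python
from h import *
s=ctrl.read_state(); im=snap('wrist','w3'); pickle.dump(s,open('pics/w3s.pkl','wb'))
print(s['tcp_pos'],rot(s).round(3)[:,0],s['contact_force'])
print(wproj(im,s,(549,-331,90)),wproj(im,s,(481.6,-361.8,85)))
```

```text
[ 481.59325916 -360.29833121  178.12440924] [0.908 0.419 0.   ] [-0.54796306  0.60938495  0.09765819]
[322.02587189 102.28231815] [321.59645984 195.50746279]
```

View pics/w3.png

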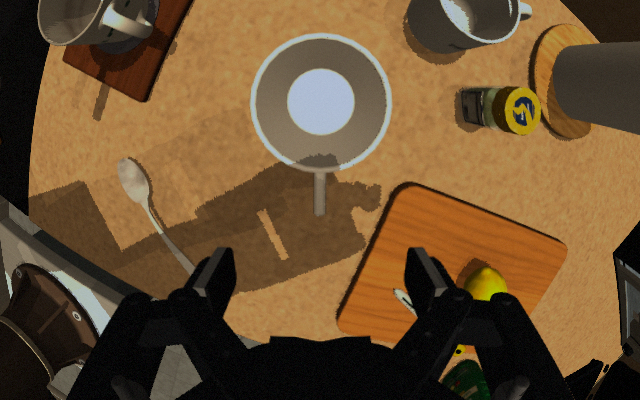

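The dripper is centred at (321,102) and its handle lies straight below it in rows 171–215, matching the prediction to 1–2 px. I descend and pinch.

Request:
step_arm --deltas '[[1,[0,0,0.05],0],[1,[0,0,0.1],0],[1,[0,0,0.13],0],[1,[0,0,0.147],0],[1,[0,0,0.147],0],[1,[0,0,0.147],0],[-1,[0,0,0.147],0],[-1,[0,0,0.147],0],[-1,[0,0,0.147],0],[-1,[0,0,0.147],0],[-1,[0,0,0.147],0],[-1,[0,0,0.147],0],[-1,[0,0,0.147],0],[-1,[0,0,0.147],0]]'

```text
clock: 14.1
tcp_pos: [481.2, -361.3, 60.3]
tcp_rot: [0.0, 0.977, 0.214, -0.0]
contact_force: [-3.1, 0.4, 4.6]
finger_gap: 8.8
gripper_force: 58.8
```

Request:
step_arm --deltas '[[-1,[0,0,-0.01],0],[-1,[0,0,-0.03],0],[-1,[0,0,-0.03],0],[-1,[0,0,-0.03],0]]'

```text
clock: 14.6
tcp_pos: [481.3, -361.2, 84.2]
tcp_rot: [0.0, 0.977, 0.214, 0.0]
contact_force: [-0.1, -0.5, -1.4]
finger_gap: 8.8
gripper_force: 58.5
```

Request:
step_arm --deltas '[[-1,[0,0,-0.04],0],[-1,[0,0,-0.09],0],[-1,[0,0,-0.14],0],[-1,[0,0,-0.19],0],[-1,[0,0,-0.23],0],[-1,[0,0,-0.26],0],[-1,[0,0,-0.26],0],[-1,[0.01,-0.02,-0.26],0.015],[-1,[0.025,-0.06,-0.26],0.045],[-1,[0.045,-0.1,-0.26],0.075],[-1,[0.065,-0.14,-0.26],0.11],[-1,[0.09,-0.19,-0.26],0.15],[-1,[0.11,-0.23,-0.26],0.18],[-1,[0.13,-0.27,-0.26],0.21],[-1,[0.145,-0.3,-0.26],0.235],[-1,[0.155,-0.315,-0.26],0.245],[-1,[0.158,-0.32,-0.26],0.25],[-1,[0.158,-0.32,-0.26],0.25],[-1,[0.158,-0.32,-0.26],0.25]]'

```text
clock: 16.98
tcp_pos: [489.1, -76.3, 291.7]
tcp_rot: [0.0, 0.999, -0.035, -0.0]
contact_force: [-0.5, 0.8, -2.7]
finger_gap: 8.8
gripper_force: 58.9
```

Run:
```python
from h import *
s=ctrl.read_state(); im=snap('wrist','w4'); pickle.dump(s,open('pics/w4s.pkl','wb'))
print(s['tcp_pos'],rot(s).round(3)[:,0],s['contact_force'],s['torque'],s['finger_gap'])
p=s['tcp_pos']; X=rot(s)[:,0]
c=p+74*X; 
print('rim',wproj(im,s,c+[0,0,29.5]),'ring',wproj(im,s,(562.5,-80.8,195)))
sc=snap('scene','s4')
a=sc['pixels'][100:240,225:395]
a=cv2.resize(a,(480,395),interpolation=cv2.INTER_CUBIC)
b=im['pixels'][0:260,210:430]; b=cv2.resize(b,(320,378)); b=cv2.copyMakeBorder(b,0,17,0,0,cv2.BORDER_CONSTANT)
cv2.imwrite('pics/c4.png',np.hstack([a,b]))
```

```text
[489.10658379 -76.33754885 291.70414307] [ 0.998 -0.069 -0.001] [-0.54596618  0.76321129 -2.73186914] [ 0.03512708  0.14262603 -0.0738082 ] 8.778797494332236
rim [319.67389518 109.8178861 ] ring [319.13349371 101.74891826]
```

View pics/c4.png

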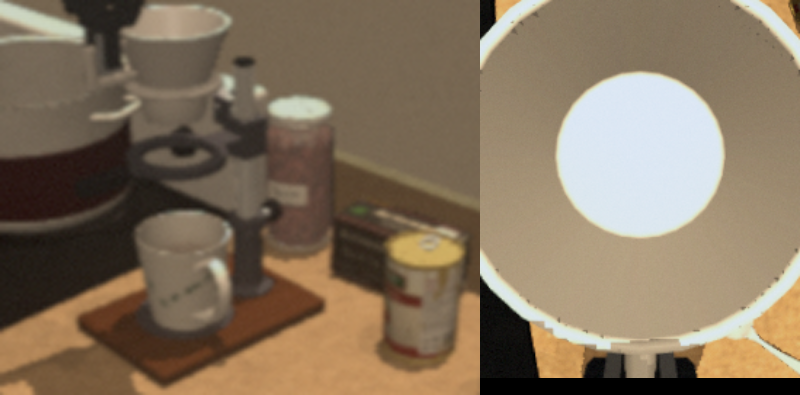

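The left crop shows the dripper held upright above the raised ring. In the right crop the dripper floor centre maps to about (320,107), on the predicted axis. I lower it, watching the force.

Request:
step_arm --deltas '[[-1,[-0.0003,-0.0008,0.015],0],[-1,[-0.0003,-0.0008,0.03],0],[-1,[-0.0003,-0.0008,0.04],0],[-1,[-0.0003,-0.0008,0.045],0],[-1,[-0.0003,-0.0008,0.045],0]]'

```text
clock: 17.7
tcp_pos: [489.1, -75.2, 255.9]
tcp_rot: [-0.0, 0.999, -0.035, -0.0]
contact_force: [-0.2, 0.2, -3.3]
finger_gap: 9.0
gripper_force: 58.9
```

Request:
step_arm --deltas '[[-1,[0,0,0.005],0],[-1,[0,0,0.01],0]]'

```text
clock: 17.95
tcp_pos: [489.1, -75.2, 248.0]
tcp_rot: [0.0, 0.999, -0.035, 0.0]
contact_force: [0.3, -0.7, -2.8]
finger_gap: 8.7
gripper_force: 58.9
```

Request:
step_arm --deltas '[[-1,[0,0,0.005],0],[-1,[0,0,0.01],0]]'

```text
clock: 18.2
tcp_pos: [489.0, -75.2, 239.8]
tcp_rot: [0.0, 0.999, -0.035, -0.0]
contact_force: [-0.8, 0.8, -3.0]
finger_gap: 8.8
gripper_force: 58.9
```

Request:
step_arm --deltas '[[-1,[0,0,0.0025],0],[-1,[0,0,0.005],0]]'

```text
clock: 18.45
tcp_pos: [489.1, -75.2, 236.0]
tcp_rot: [0.0, 0.999, -0.035, 0.0]
contact_force: [-0.2, -0.3, -2.6]
finger_gap: 9.0
gripper_force: 58.9
```

Request:
step_arm --deltas '[[-1,[0,0,0.0025],0],[-1,[0,0,0.005],0]]'

```text
clock: 18.7
tcp_pos: [489.0, -75.2, 232.0]
tcp_rot: [0.0, 0.999, -0.035, 0.0]
contact_force: [1.0, -0.1, -2.2]
finger_gap: 8.8
gripper_force: 58.9
```

Request:
step_arm --deltas '[[-1,[0,0,0.002],0],[-1,[0,0,0.003],0]]'

```text
clock: 18.95
tcp_pos: [489.0, -75.2, 229.6]
tcp_rot: [0.0, 0.999, -0.035, -0.0]
contact_force: [0.1, -0.6, -1.7]
finger_gap: 9.0
gripper_force: 58.9
```

Request:
step_arm --deltas '[[-1,[0,0,0.0015],0],[-1,[0,0,0.0015],0]]'

```text
clock: 19.2
tcp_pos: [489.0, -75.2, 228.4]
tcp_rot: [0.0, 0.999, -0.035, -0.0]
contact_force: [-0.1, -0.0, -3.0]
finger_gap: 8.8
gripper_force: 58.9
```

Request:
step_arm --deltas '[[-1,[0,0,0.0012],0],[-1,[0,0,0.0012],0]]'

```text
clock: 19.45
tcp_pos: [489.0, -75.2, 227.5]
tcp_rot: [0.0, 0.999, -0.035, 0.0]
contact_force: [0.1, 0.2, -2.3]
finger_gap: 8.7
gripper_force: 58.9
```

Request:
step_arm --deltas '[[-1,[0,0,0.0012],0],[-1,[0,0,0.0012],0]]'

```text
clock: 19.7
tcp_pos: [489.0, -75.2, 226.5]
tcp_rot: [0.0, 0.999, -0.035, -0.0]
contact_force: [0.6, -0.4, -2.1]
finger_gap: 8.8
gripper_force: 58.9
```

Request:
step_arm --deltas '[[-1,[0,0,0.001],0],[-1,[0,0,0.001],0]]'

```text
clock: 19.95
tcp_pos: [489.0, -75.2, 225.7]
tcp_rot: [0.0, 0.999, -0.035, -0.0]
contact_force: [-0.1, 0.0, -2.5]
finger_gap: 8.9
gripper_force: 58.9
```

Request:
step_arm --deltas '[[-1,[0,0,0.001],0],[-1,[0,0,0.001],0]]'

```text
clock: 20.2
tcp_pos: [489.1, -75.2, 225.1]
tcp_rot: [0.0, 0.999, -0.035, 0.0]
contact_force: [-1.2, 1.3, -0.1]
finger_gap: 9.2
gripper_force: 59.3
```

Request:
step_arm --deltas '[[-1,[0,0,0.0005],0],[-1,[0,0,0.0005],0]]'

```text
clock: 20.45
tcp_pos: [489.1, -75.2, 224.8]
tcp_rot: [0.0, 0.999, -0.035, 0.0]
contact_force: [-2.7, 0.1, 4.2]
finger_gap: 8.7
gripper_force: 59.8
```

Request:
step_arm --deltas '[[0.2,[0,0,0],0],[0.2,[0,0,0],0],[0.2,[0,0,0],0],[0.2,[0,0,0],0],[0.2,[0,0,0],0],[0.2,[0,0,0],0],[0.2,[0,0,0],0]]'

```text
clock: 21.32
tcp_pos: [489.0, -75.2, 224.6]
tcp_rot: [0.0, 0.999, -0.035, -0.0]
contact_force: [-0.6, -0.4, -0.2]
finger_gap: 51.3
gripper_force: 0.0
```

Released. I rise clear, back off towards the robot and to the right, then check.

Request:
step_arm --deltas '[[0.2,[0,0,-0.02],0],[0.2,[0,0,-0.06],0],[0.2,[0,0,-0.1],0],[0.2,[0,0,-0.15],0],[0.2,[0,0,-0.15],0],[0.2,[0,0,-0.15],0]]'

```text
clock: 22.08
tcp_pos: [488.7, -75.1, 344.0]
tcp_rot: [-0.0, 0.999, -0.035, -0.0]
contact_force: [0.1, 0.7, -0.2]
finger_gap: 51.1
gripper_force: 0.0
```

Run:
```python
from h import *
s=ctrl.read_state(); im=snap('wrist','w5')
print(s['tcp_pos'],s['contact_force'])
c=np.array((562.5,-80.8,255)); print('rim',wproj(im,s,c), [wproj(im,s,c+np.array(d)) for d in ((54,0,0),(-54,0,0),(0,54,0),(0,-54,0))],'floor',wproj(im,s,c-[0,0,53]))
sc=snap('scene','s5')
a=cv2.resize(sc['pixels'][100:240,225:395],(480,395),interpolation=cv2.INTER_CUBIC)
b=cv2.resize(im['pixels'][0:260,210:430],(320,378)); b=cv2.copyMakeBorder(b,0,17,0,0,cv2.BORDER_CONSTANT)
cv2.imwrite('pics/c5.png',np.hstack([a,b]))
```

```text
[488.72482205 -75.07817335 343.98688653] [ 0.11955238  0.70207417 -0.1657969 ]
rim [320.80492386 101.39851503] [array([315.64642081,  30.33505539]), array([325.64547644, 171.64837835]), array([249.24970681, 107.8848029 ]), array([392.58746769,  98.08366077])] floor [320.70691138  99.89364449]
```

View pics/c5.png

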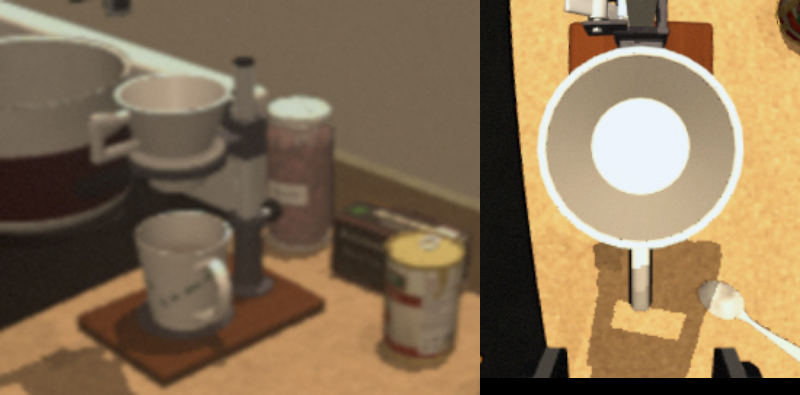

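The left crop shows the dripper seated upright and flush in the ring. In the right crop its rim centre (640,147) maps to (320,101), as predicted. The mug and bystanders haven't moved, so I hand in.

```bash
python3 -c "
from station import ctrl
print(ctrl.job_done())"
```

```text
the job is handed in; nothing more can be done
None
```

The job is handed in: the carrier hangs on the fourth notch and the dripper sits upright and flush in the ring; the mug and bystanders look undisturbed in the last picture. While letting the carrier down I overshot slightly, pressing the pawl to about 29 N by my estimate (limit 35 N), and eased off before letting go.

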